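Clear the reader's hatch and pop it open

ROBOT

A 6-joint arm with a two-finger parallel gripper is mounted at the origin on a cart in front of the work surface, level with it; the furniture and walls round the work are solid. World frame = base frame: x ahead of the robot, y to its left, z up, the work surface at z = 0. Lengths are in m, angles in rad, forces in N, time in s.
With the tool pointing down it reaches from about 0.375 to 0.9 m from the base axis. Payload 3.1 kg.
Tool frame: the origin (TCP) lies at the very end of the fingers, on their centre line; the grasp point (between the pads) lies 19 mm behind it (grip_depth is the distance from the TCP to the grasp point, in m); z points along the fingers, y is the line along which they close (so a half turn about z gives the same grasp; the last joint's range is limited). The gripper opens to 85 mm and grips with 20 to 120 N. Pads are 22 mm wide; open, the fingers measure 114 mm over their backs; the gripper's body (76 mm by 85 mm) begins 54 mm behind the grasp point. The pads swing forward as they close: fully open they stand 13 mm farther back than shut.
Start: joints at [1.123, 0.527, 1.433, -0, 1.181, -0.178], TCP at [0.167, 0.602, 0.231] pointing down, gripper open.
Joint ranges: [-3.08, 3.08], [-0.75, 2.2], [0.22, 2.44], [-1.43, 4.57], [0, 2.65], [-2.85, 2.85]. Speed limits (rad/s): [2.79, 2.79, 3.14, 3.14, 3.14, 3.14].

INTERFACE

Orientations are given as a unit quaternion [x, y, z, w].
In Python, from station import * gives the robot as it stands.
- The arm moves only by the tool apply_moves, never from a script. Its argument "plan" is a list of rows, each a list of 7 numbers: the shift along the tool's x, y, z in m, then the turn, a rotation vector about the tool's x, y, z in rad, then the gripper command: -1 is fully open, 1 is shut, values between are in proportion. In form: [[dx, dy, dz, wx, wy, wz, jaw], ...]. A call has 1 to 8 rows; each row shifts and turns the commanded pose from where the row before left it, along the tool's axes as they then stand; what a row does not reach is not made up. A row lasts 1/8 s, in which the tool goes at most 62.5 mm and 10.7 degrees, less where a joint would pass 70% of its speed; a pose out of reach is approached as far as the arm can. A call is refused whole if a number of a shift passes 0.0625 or a number of a turn 0.188, either way. A call with a gripper value outside its range is refused whole. The fingers move at their own pace and stop on an object; "force" is the grip in N (left out, the last holds). Time passes only in rows, so rows that do not move let the fingers close. It gives the time, the measured TCP pose, the force, the opening and the grip force at its end, in the units of the state.
- sense(): the state, without advancing time (a new reading comes with each control period).
- snapshot(name): name is "side" or "top"; returns the picture (420x560x3 uint8, red, green, blue); there is no depth.
- calibration(name): a dict with "camera_matrix" (3x3 intrinsics, pixels), "k1" (the pictures are not rectified: a ray, as slopes to the right and down, at radius r is drawn at 1 + k1 r^2 times it, then the intrinsics apply), "R" (3x3) and "t" (3): a world point X has camera coordinates R X + t. Camera axes: x right, y down, z forward; pixel columns grow to the right and rows downward; lengths in m; the calibration is good to about 2 mm. A picture is of the moment at which its call begins. calibration takes no time and is no camera call.
- sign_off(): hands the job in; it is judged then, once.
The state is a dict: "t": time; "q": joint angles; "qd": joint speeds; "tau": joint torques, N m; "tcp_pos": TCP position; "tool_rot": TCP orientation; "force": force on the tool from outside, world axes, zero at the start; "ft_torque": the same for the moment, N m; "finger_gap": opening from 0.0 (shut) to 1.0 (fully open); "gripper_force": force on a finger pad.
Only numpy, scipy, OpenCV 4.12 (cv2) and the standard library are available. Lean on these libraries where they do the work, as an engineer would, in place of code of your own. Each camera call takes 0.05 s, during which the arm holds its last target. There are 200 camera calls.

TASK

A small flat carton has been left on the sample hatch of the bench reader. Push the carton sideways with the fingers, without picking it up, until it lies on the reader's flat deck to the left of the hatch and clear of it; then press the front edge of the hatch down once and let go, so that its push-push latch releases and the hatch pops up. Keep off it and watch for about three seconds that it stays open, and leave everything else where it stands.

Things in the scene. Friction and masses are not known exactly. Their poses are not given: they have to be found in the camera images.
- reader: White low instrument, 170 (x) x 260 (y) x 85 mm high, fixed. Origin: centre of its underside; x points to its back, y to its left end; the front (-x) has a dark display, and its rim dips 10 mm before the hatch. The top is level at z 85 mm; at its right end is the grey sample hatch (x -70 to +30, y -110 to -30 mm); left of that (y -30 to +130 mm) is the flat deck, a vial at its back
- hatch (a joint): Angle of the hatch (rad), hinged at its back edge (reader x +30 mm): 0 shut, top 1 mm above the deck; -0.075 pressed in; 0.55 open at its stop. Plate 100 mm hinge to front edge, 80 wide, 6 thick. Push-push latch: front edge pressed 6 mm or more down (about 3 N; firm stop at 7.5 mm) and let go, a spring swings it up to 0.55 within 1 s; pressed down again it latches shut
- press_pad (a point): Centre of the dark 18 x 44 mm pad on top of the hatch, 12 mm from its front edge, where it is pressed; it moves with the hatch, 88 mm from the hinge
- hatch_mid (a point): Point fixed on the reader at the centre of the shut hatch's top face; same axes as the reader
- latch_pin (a joint): Sideways place (m) of the pin hidden inside the latch, out of reach: 0 under the catch (latched), +0.006 when let go by the press, about -0.009 once the hatch has popped and until it has been latched again
- carton: Flat closed white carton 61 (its x) x 85 (its y) x 32 mm high, loose, under 0.12 kg, lying flat on the hatch with its long side roughly along the reader's x. Origin: centre of its underside, z up; its x axis lies roughly along the reader's y
- vial: Vial with a dark cap, 23 mm across, 52 mm high, loose, standing on the back strip of the reader's deck. Origin: centre of its underside
- beaker: Small clear beaker, 47 mm across, 60 mm high, loose bystander on the worktop. Origin: centre of its underside
- tape: Roll of tape lying flat, 100 mm across, 25 mm high, loose bystander on the worktop. Origin: centre of its underside
- jar: Brown jar with a black lid, 52 mm across, 66 mm high, loose bystander on the worktop. Origin: centre of its underside
Mind the look-alikes: they are no part of the job. What is shaped like the carton but blue or pink is not meant.

How it is judged:
On the way, in this order (a step that is already met when the one before it is completed fails the run):
1. the carton lies flat on the deck, clear of the still shut hatch (y of carton in the frame of reader above 0 m and angle between carton's own z axis and vertical below 0.1 rad and value of joint hatch between -0.025 and 0.03 rad), for 0.2 s.
2. the hatch is pressed in (value of joint hatch below -0.04 rad).
3. the hatch has popped fully open and stays open for two seconds (value of joint hatch above 0.45 rad), for 2 s.
At the end, for the whole second after the job is handed in: The hatch stands open by more than 0.45 rad and at rest; the carton lies flat (tilt under 0.1 rad) and still on the reader's deck, wholly left of the hatch (its origin at reader y above 0, z 80 to 90 mm) (value of joint hatch above 0.45 rad and velocity of joint hatch between -0.05 and 0.05 rad/s and y of carton in the frame of reader above 0 m and z of carton in the frame of reader between 0.08 and 0.09 m and angle between carton's own z axis and vertical below 0.1 rad and linear speed of carton below 0.02 m/s); the robot touches nothing.
It fails at once if the carton is lifted (15 mm or more above the reader's top) (z of carton in the frame of reader above 0.1 m).
It fails at once if the carton is tipped over or falls from the reader (angle between carton's own z axis and vertical above 0.5 rad or z of carton in the frame of reader below 0.07 m).
It fails at once if the hatch opens while the carton is still on it (value of joint hatch above 0.15 rad and y of carton in the frame of reader below -0.005 m).
It fails at once if the hatch is pushed shut again after it has popped (pressed more than once) (value of joint latch_pin below -0.004 m and value of joint hatch below 0.05 rad).
It fails at once if a bystander is moved more than 20 mm or knocked over (distance of any of vial, beaker, tape, jar from where it was at the start of the episode above 0.02 m or angle between vial's own z axis and vertical above 0.4 rad).
It also fails if it takes over 45 s, if anything falls off the work surface, if the arm or the gripper's body presses on something with over 40 N, if the wrist force passes 120 N, or if a joint passes its speed limit or range.

## Working session

There is one attempt and no reset: what is moved stays moved. The work goes in short steps, Python scripts to look and compute and a tool call to move; the robot and the scene stay as the last step left them, time stands still between calls to the robot, and variables do not carry over. Pictures are saved under pics/ and viewed, at most 10 in all, crops included, and the job is handed in when it is done.

Besides the shell and the picture viewer there is one more tool, called after "Call:" as name([rows], argument=value, ...), one row to a line, values as JSON. apply_moves: Moves the arm, as the interface text tells. Its arguments: {"type":"object","properties":{"plan":{"type":"array"},"force":{"type":"number"}},"required":["plan"]}

```bash
mkdir -p pics; ls
python3 - <<'E'
from station import *
import cv2
for n in("side","top"):
    cv2.imwrite(f"pics/{n}0.png",snapshot(n)[:,:,::-1]); c=calibration(n); print(n,c)
s=sense(); print(s)
E
```

```text
pics
side {'camera_matrix': array([[494.84413603,   0.        , 277.88761176],
       [  0.        , 494.84413603, 207.4269084 ],
       [  0.        ,   0.        ,   1.        ]]), 'k1': -0.08345614511838752, 'R': array([[-0.89996257, -0.43553584, -0.01938845],
       [-0.14480453,  0.34057026, -0.92900137],
       [ 0.41121652, -0.83325892, -0.36956805]]), 't': array([0.42254341, 0.12422181, 1.44769639])}
top {'camera_matrix': array([[410.10934488,   0.        , 280.10595689],
       [  0.        , 410.10934488, 216.24963846],
       [  0.        ,   0.        ,   1.        ]]), 'k1': -0.08088872075474626, 'R': array([[ 0.00695461, -0.99996681, -0.00424389],
       [-0.98563635, -0.00613867, -0.16876999],
       [ 0.16873834,  0.00535666, -0.98564633]]), 't': array([0.01800655, 0.48483459, 1.34047487])}
{'t': 0.1, 'q': array([ 1.12247529e+00,  5.28381887e-01,  1.43380967e+00, -3.76211493e-05,
        1.18139095e+00, -1.78485388e-01]), 'qd': array([-0.00127052, -0.00045301, -0.00266143,  0.00148267, -0.00027848,
        0.00075882]), 'tau': array([ 3.77062233e-04, -4.43306744e+01, -1.78587145e+01, -2.56839767e-04,
        3.93426410e-03, -6.78016150e-06]), 'tcp_pos': array([0.16628973, 0.60178599, 0.23041484]), 'tool_rot': array([ 1.34501725e-01,  9.90912860e-01, -9.51823513e-04, -2.90184886e-04]), 'force': array([-0.56513134, -0.21932709, -1.14798592]), 'ft_torque': array([ 0.00169823, -0.00112633, -0.00997235]), 'gripper_force': 0.0, 'finger_gap': 0.9979568423672519}
```

View pics/top0.png

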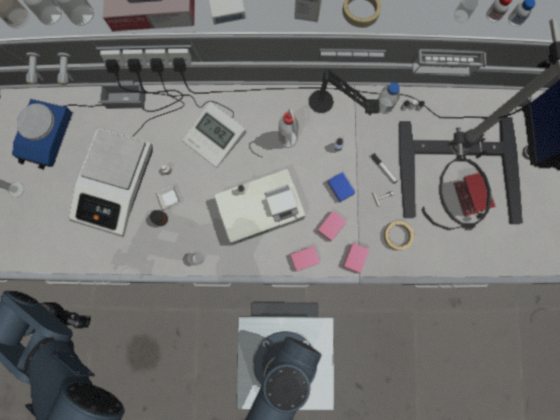

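View pics/side0.png

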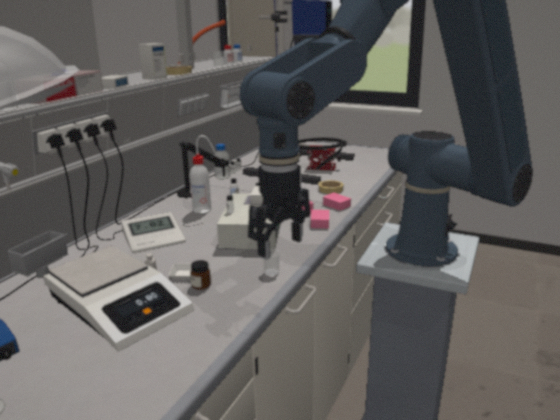

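The top view shows the reader around pixels x 213–305, y 170–243, with the white carton on its right part near (282,203) and the vial near (240,187). The side view is partly blocked by the gripper. I'll enlarge the reader next.

```bash
cat > h.py <<'E'
from station import *
import numpy as np, cv2
def ray(n,uv):
    c=calibration(n);K=c["camera_matrix"]
    p=cv2.undistortPoints(np.array([[uv]],float),K,np.array([c["k1"],0,0,0]))[0,0]
    return -c["R"].T@c["t"], c["R"].T@np.array([p[0],p[1],1])
def onz(n,uv,z):
    o,d=ray(n,uv); return o+d*(z-o[2])/d[2]
def proj(n,X):
    c=calibration(n); return cv2.projectPoints(np.array([X],float),cv2.Rodrigues(c["R"])[0],c["t"],c["camera_matrix"],np.array([c["k1"],0,0,0]))[0][0,0]
E
python3 - <<'E'
from h import *
im=cv2.imread("pics/top0.png")
cv2.imwrite("pics/c1.png",cv2.resize(im[160:255,200:315],None,fx=6,fy=6,interpolation=cv2.INTER_CUBIC))
E
```

```text
(no output)
```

View pics/c1.png

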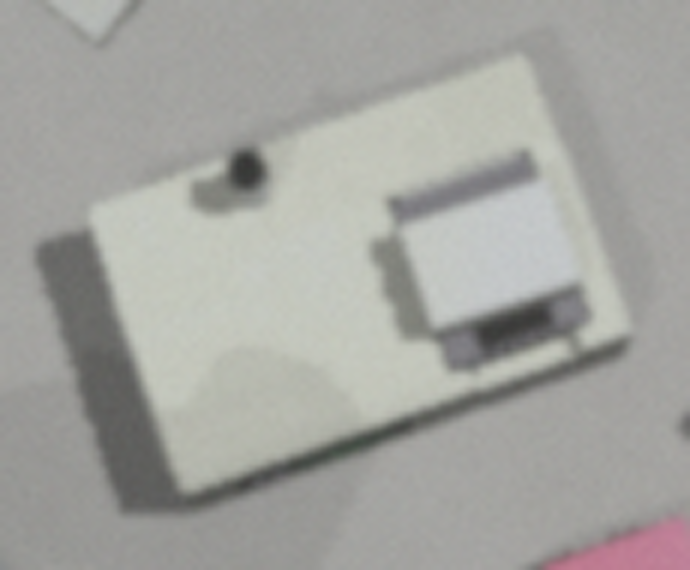

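The enlarged crop shows the reader's top corners at about (92,210), (525,57), (632,335) and (183,495) in crop pixels. The carton top is near (400,225), (548,180), (582,280), (437,330), and the vial cap is near (245,170). The carton's long side seems to run along the reader's y, so I'll check that in numbers.

Run:
```python
from h import *
np.set_printoptions(precision=4,suppress=True)
f=lambda p,z:onz("top",((p[0]+.5)/6-.5+200,(p[1]+.5)/6-.5+160),z)[:2]
BL,BR,FR,FL=[f(p,.085) for p in[(92,210),(525,57),(632,335),(183,495)]]
print(BL,BR,FR,FL,[np.linalg.norm(a-b) for a,b in((BL,BR),(BR,FR),(FR,FL),(FL,BL))])
ey=(BL-BR+FL-FR);ey/=np.linalg.norm(ey);ex=np.array([ey[1],-ey[0]]);C=(BL+BR+FR+FL)/4
print("C",C,"yaw",np.arctan2(ex[1],ex[0]),np.degrees(np.arctan2(*(BL-FL+BR-FR)[::-1])))
r=lambda w:np.array([(w-C)@ex,(w-C)@ey])
print("corners",[r(p) for p in(BL,BR,FR,FL)])
ct=[f(p,.118) for p in[(400,225),(548,180),(582,280),(437,330)]]
print("carton",[r(p) for p in ct],r(sum(ct)/4),[np.linalg.norm(ct[i]-ct[i-1]) for i in range(4)])
print("hatch",[r(f(p,.086)) for p in[(390,203),(530,153),(588,308),(460,370)]])
print("vial",r(f((246,168),.137)))
```

```text
[0.5484 0.2366] [ 0.6367 -0.0012] [ 0.4805 -0.06  ] [0.3915 0.1821] [np.float64(0.2536456251063503), np.float64(0.1669207106669695), np.float64(0.25787592834948725), np.float64(0.16615144596136322)]
C [0.5143 0.0894] yaw 0.3538941323938726 19.895620828942743
corners [array([0.0831, 0.1263]), array([ 0.0835, -0.1274]), array([-0.0835, -0.1284]), array([-0.0831,  0.1295])]
carton [array([ 0.0099, -0.029 ]), array([ 0.0061, -0.1118]), array([-0.0513, -0.11  ]), array([-0.0504, -0.0284])] [-0.0214 -0.0698] [np.float64(0.060376705279192804), np.float64(0.08292740642250064), np.float64(0.05746898778155619), np.float64(0.0816503514661431)]
hatch [array([ 0.0305, -0.0292]), array([ 0.0308, -0.1111]), array([-0.0615, -0.111 ]), array([-0.0699, -0.0339])]
vial [0.0627 0.0381]
```

Reader and carton measurements agree with the given sizes. The carton's 85 mm side does lie along the reader's y. With the tool turned so its y matches reader +x, its x is reader +y. I'll turn first, with the fingers about 25 mm apart.

Call:
apply_moves([
  [0,0,0,0,0,0.158,0.4],
  [0,0,0,0,0,0.158,0.4],
  [0,0,0,0,0,0.158,0.4],
  [0,0,0,0,0,0.158,0.4],
  [0,0,0,0,0,0.158,0.4],
  [0,0,0,0,0,0.158,0.4],
])

```text
t: 0.85
tcp_pos: [0.1664, 0.602, 0.2307]
tool_rot: [0.574, 0.819, -0.001, 0.0]
force: [-0.3, 1.0, 0.2]
finger_gap: 0.302
gripper_force: 0.0
```

```bash
cat >> h.py <<'E'
from scipy.spatial.transform import Rotation
C=np.array([.5143,.0894]);yaw=.354
def where():
    s=sense();R=Rotation.from_quat(s["tool_rot"]).as_matrix();c,n=np.cos(yaw),np.sin(yaw)
    d=s["tcp_pos"][:2]-C
    print("t",s["t"],"reader xy",np.round([d@[c,n],d@[-n,c]],4),"z",s["tcp_pos"][2].round(4),"tool y yaw",np.arctan2(R[1,1],R[0,1]).round(4),"tilt",R[:,2].round(4),"F",s["force"].round(2),"gap",s["finger_gap"],"q",s["q"].round(2))
E
python3 -c "
from h import *
where()"
```

```text
t 0.85 reader xy [-0.1487  0.6014] z 0.2307 tool y yaw 0.3477 tilt [-6.0e-04 -1.2e-03 -1.0e+00] F [-0.28  1.02  0.25] gap 0.30217726330789546 q [1.12 0.53 1.43 0.   1.18 0.77]
```

Call:
apply_moves([
  [-0.046,0.008,0,0,0,0,0.4],
  [-0.046,0.008,0,0,0,0,0.4],
  [-0.046,0.008,0,0,0,0,0.4],
  [-0.046,0.008,0,0,0,0,0.4],
  [-0.046,0.008,0,0,0,0,0.4],
  [-0.046,0.008,0,0,0,0,0.4],
  [-0.046,0.008,0,0,0,0,0.4],
  [-0.046,0.008,0,0,0,0,0.4],
])

```text
t: 1.85
tcp_pos: [0.3542, 0.2778, 0.2311]
tool_rot: [0.572, 0.82, -0.0, -0.0]
force: [0.4, 0.6, -0.4]
finger_gap: 0.3
gripper_force: 0.0
```

Call:
apply_moves([
  [-0.046,0.008,0,0,0,0,0.4],
  [-0.046,0.008,0,0,0,0,0.4],
  [-0.046,0.008,0,0,0,0,0.4],
  [-0.046,0.008,0,0,0,0,0.4],
  [-0.046,0.008,0,0,0,0,0.4],
  [-0.046,0.008,0,0,0,0,0.4],
  [-0.046,0.008,0,0,0,0,0.4],
  [-0.046,0.008,0,0,0,0,0.4],
])

```text
t: 2.85
tcp_pos: [0.5414, -0.0454, 0.2309]
tool_rot: [0.572, 0.82, -0.0, -0.0]
force: [1.6, -0.0, 0.7]
finger_gap: 0.299
gripper_force: 0.0
```

```bash
python3 -c "
from h import *
where()
im=snapshot('side')[:,:,::-1]
cv2.imwrite('pics/s1.png',cv2.resize(im[130:290,180:380],None,fx=3.7,fy=3.7,interpolation=cv2.INTER_CUBIC))"
```

```text
t 2.85 reader xy [-0.0213 -0.1358] z 0.2309 tool y yaw 0.3526 tilt [-7.e-04  4.e-04 -1.e+00] F [ 1.58 -0.01  0.68] gap 0.2985103900403685 q [-0.29  0.42  1.64  0.    1.09 -0.64]
```

View pics/s1.png

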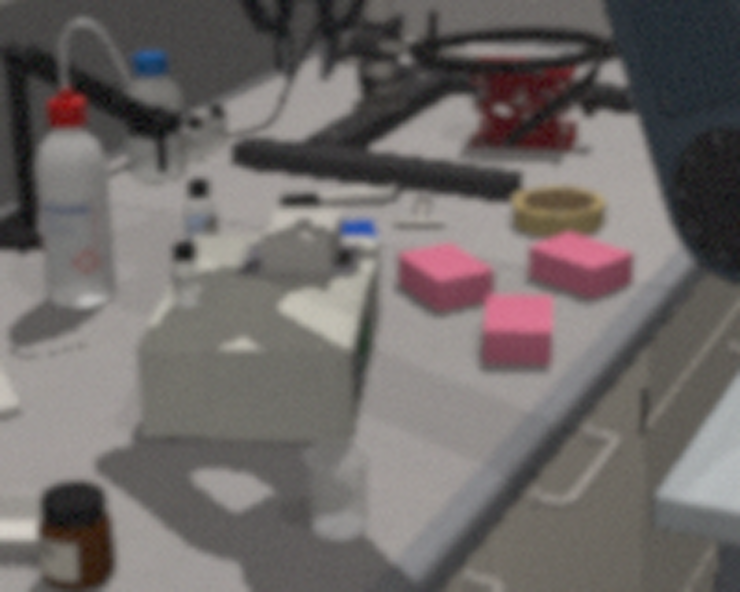

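The crop shows the reader, the carton on its far right part near (295,255), the vial at (185,275), and no fingers over the reader. I'll check where the TCP should appear.

```bash
python3 -c "
from h import *
print(proj('side',sense()['tcp_pos']),proj('side',[.5143,.0894,.085]))
a=snapshot('side');b=snapshot('top')
cv2.imwrite('pics/s2.png',cv2.resize(np.hstack([a,b])[:,:,::-1],(800,300),interpolation=cv2.INTER_AREA))"
```

```text
[262.40521776 150.6525383 ] [252.12275207 207.8188994 ]
```

View pics/s2.png

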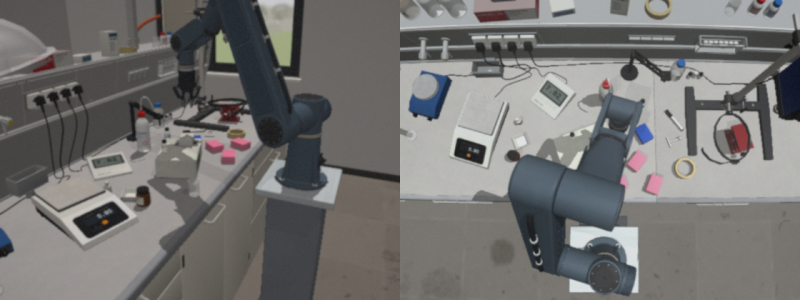

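The arm and fingers are where expected: the side view shows the fingers near (260,140) in full-size pixels, above the reader's right end. Now I'll lower beside the carton.

Call:
apply_moves([
  [-0.006,0,0.02,0,0,0,0.4],
  [0,0,0.03,0,0,0,0.4],
  [0,0,0.03,0,0,0,0.4],
  [0,0,0.03,0,0,0,0.4],
  [0,0,0.02,0,0,0,0.4],
  [0,0,0.007,0,0,0,0.4],
  [0,0,0,0,0,0,0.4],
])

```text
t: 3.88
tcp_pos: [0.5427, -0.0489, 0.0942]
tool_rot: [0.572, 0.82, -0.0, -0.001]
force: [0.2, -0.3, -0.4]
finger_gap: 0.301
gripper_force: 0.0
```

```bash
python3 -c "
from h import *
where()
im=snapshot('side')[:,:,::-1]
cv2.imwrite('pics/s3.png',cv2.resize(im[130:260,190:310],None,fx=4.6,fy=4.6,interpolation=cv2.INTER_CUBIC))"
```

```text
t 3.875 reader xy [-0.0213 -0.1396] z 0.0942 tool y yaw 0.3536 tilt [-1.e-03  4.e-04 -1.e+00] F [ 0.18 -0.28 -0.41] gap 0.30127980952135053 q [-0.3   0.62  1.75  0.    0.77 -0.65]
```

View pics/s3.png

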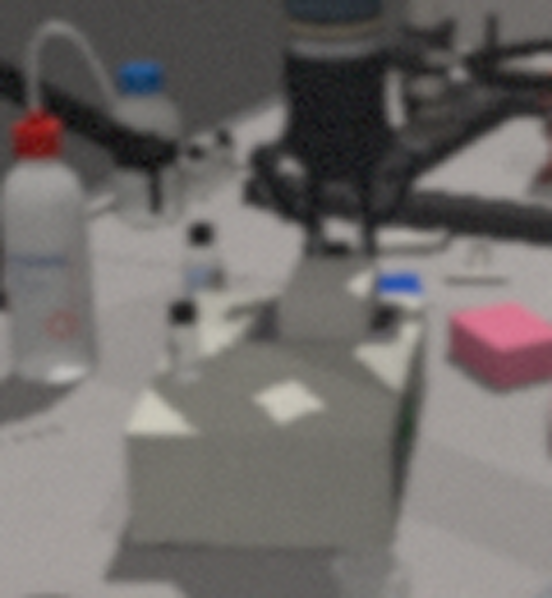

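The fingers (crop x 305–375) stand right behind the carton (crop 278–378, 255–340), centred on it and clear of the vial. Now the push.

Call:
apply_moves([
  [0.008,0,0,0,0,0,0.4],
  [0.008,0,0,0,0,0,0.4],
  [0.008,0,0,0,0,0,0.4],
  [0.008,0,0,0,0,0,0.4],
  [0.008,0,0,0,0,0,0.4],
  [0.008,0,0,0,0,0,0.4],
  [0.008,0,0,0,0,0,0.4],
  [0.008,0,0,0,0,0,0.4],
])

```text
t: 4.92
tcp_pos: [0.5208, 0.0109, 0.0943]
tool_rot: [0.572, 0.82, -0.0, -0.0]
force: [0.5, -0.8, 0.6]
finger_gap: 0.297
gripper_force: 0.5
```

```bash
python3 -c "
from h import *
where()
im=snapshot('side')[:,:,::-1]
cv2.imwrite('pics/s4.png',cv2.resize(im[130:260,190:310],None,fx=4.6,fy=4.6,interpolation=cv2.INTER_CUBIC))"
```

```text
t 4.925 reader xy [-0.0211 -0.0759] z 0.0943 tool y yaw 0.353 tilt [-1.e-04  0.e+00 -1.e+00] F [ 0.53 -0.78  0.59] gap 0.29733873696142277 q [-0.19  0.6   1.81 -0.    0.73 -0.55]
```

View pics/s4.png

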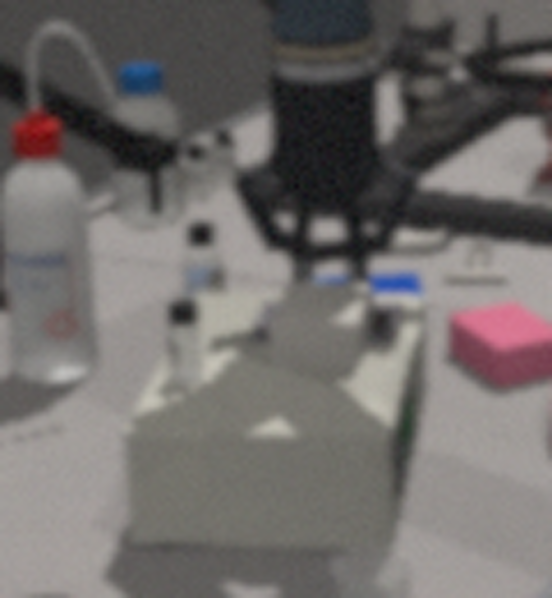

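The carton has slid forward (crop 265–370, 285–375), flat and square. The vial has not moved. Continuing to about y −0.018.

Call:
apply_moves([
  [0.008,0,0,0,0,0,0.4],
  [0.008,0,0,0,0,0,0.4],
  [0.008,0,0,0,0,0,0.4],
  [0.008,0,0,0,0,0,0.4],
  [0.008,0,0,0,0,0,0.4],
  [0.008,0,0,0,0,0,0.4],
  [0.007,0,0,0,0,0,0.4],
  [0.005,0,0,0,0,0,0.4],
])

```text
t: 5.98
tcp_pos: [0.5001, 0.0672, 0.0943]
tool_rot: [0.572, 0.82, -0.0, -0.0]
force: [1.0, -0.2, -1.5]
finger_gap: 0.298
gripper_force: 0.2
```

Call:
apply_moves([
  [0,0,0,0,0,0,0.4],
  [-0.01,0,0,0,0,0,0.4],
  [-0.02,0,0,0,0,0,0.4],
  [-0.02,0,-0.02,0,0,0,1],
  [0,-0.01,-0.02,0,0,0,1],
  [0,-0.012,0,0,0,0,1],
  [0,-0.01,0,0,0,0,1],
  [0,0,0,0,0,0,1],
])

```text
t: 6.98
tcp_pos: [0.4859, 0.0086, 0.1335]
tool_rot: [0.572, 0.82, -0.001, -0.001]
force: [0.8, -0.1, -1.2]
finger_gap: -0.002
gripper_force: 0.0
```

```bash
python3 -c "
from h import *
where()
im=snapshot('side')[:,:,::-1]
cv2.imwrite('pics/s5.png',cv2.resize(im[130:260,190:310],None,fx=4.6,fy=4.6,interpolation=cv2.INTER_CUBIC))"
```

```text
t 6.975 reader xy [-0.0546 -0.0659] z 0.1335 tool y yaw 0.3522 tilt [-2.7e-03  6.0e-04 -1.0e+00] F [ 0.81 -0.06 -1.16] gap -0.0022435161004314475 q [-0.21  0.5   1.87  0.    0.78 -0.56]
```

View pics/s5.png

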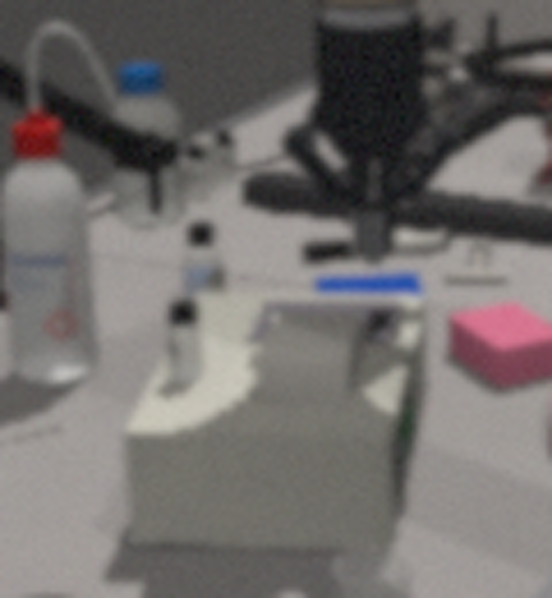

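The carton now lies near crop (255–365, 310–405), on the deck left of the hatch, with the vial untouched. I'll check its near bottom edge by ray casting while moving down above the pad.

Call:
apply_moves([
  [-0.003,-0.002,0.015,0,0,0,1],
  [0,0,0.015,0,0,0,1],
  [0,0,0.009,0,0,0,1],
  [0,0,0,0,0,0,1],
])

```text
t: 7.52
tcp_pos: [0.4864, 0.0055, 0.0945]
tool_rot: [0.572, 0.82, -0.0, -0.001]
force: [-1.3, 0.6, -0.1]
finger_gap: 0.005
gripper_force: 0.0
```

```bash
python3 -c "
from h import *
where()
c,n=np.cos(yaw),np.sin(yaw)
for p,z in(((258,402),.085),((352,404),.085),((262,365),.117),((352,368),.117)):
    w=onz('side',(190+p[0]/4.6,130+p[1]/4.6),z)[:2]-C; print(w@[c,n],w@[-n,c])
"
```

```text
t 7.525 reader xy [-0.0552 -0.069 ] z 0.0945 tool y yaw 0.3534 tilt [-1.6e-03  4.0e-04 -1.0e+00] F [-1.27  0.63 -0.14] gap 0.005030351316911054 q [-0.22  0.57  1.89  0.    0.68 -0.57]
0.00691271033603924 0.07776876594691905
-0.054782552192949543 0.07795308329980125
0.0006128809701753677 0.09241853454342523
-0.057668259795071626 0.09469587804838478
```

The carton's bottom left edge is at y ≈ 0.078, which puts its centre near +0.035 as intended. Pressing now.

Call:
apply_moves([
  [0,0,0.005,0,0,0,1],
  [0,0,0.005,0,0,0,1],
  [0,0,0.003,0,0,0,1],
  [0,0,0.0017,0,0,0,1],
  [0,0,0,0,0,0,1],
])

```text
t: 8.15
tcp_pos: [0.4872, 0.0052, 0.0808]
tool_rot: [0.572, 0.82, 0.0, 0.0]
force: [0.7, 0.9, 3.1]
finger_gap: 0.001
gripper_force: 1.5
```

Call:
apply_moves([
  [0,0,0.001,0,0,0,1],
  [0,0,0.0005,0,0,0,1],
  [0,0,0,0,0,0,1],
])

```text
t: 8.52
tcp_pos: [0.4873, 0.0052, 0.0798]
tool_rot: [0.572, 0.82, 0.0, 0.001]
force: [0.5, 1.2, 8.5]
finger_gap: -0.004
gripper_force: 3.9
```

The force has risen to 8.5 N, so this is the firm stop. Letting go straight up.

Call:
apply_moves([
  [0,0,-0.05,0,0,0,1],
  [0,0,-0.05,0,0,0,1],
  [0,-0.02,-0.05,0,0,0,1],
  [0,-0.03,-0.03,0,0,0,1],
  [0,-0.03,0,0,0,0,1],
  [0,0,0,0,0,0,1],
  [0,0,0,0,0,0,1],
  [0,0,0,0,0,0,1],
])

```text
t: 9.52
tcp_pos: [0.4124, -0.0224, 0.2587]
tool_rot: [0.572, 0.82, -0.0, -0.0]
force: [1.1, -0.4, 1.0]
finger_gap: 0.001
gripper_force: 0.0
```

Call:
apply_moves([
  [0,0,0,0,0,0,1],
  [0,0,0,0,0,0,1],
  [0,0,0,0,0,0,1],
  [0,0,0,0,0,0,1],
  [0,0,0,0,0,0,1],
  [0,0,0,0,0,0,1],
  [0,0,0,0,0,0,1],
  [0,0,0,0,0,0,1],
])

```text
t: 10.52
tcp_pos: [0.4116, -0.0224, 0.2591]
tool_rot: [0.572, 0.82, 0.0, 0.0]
force: [0.4, -0.4, 0.4]
finger_gap: 0.001
gripper_force: 0.0
```

Call:
apply_moves([
  [0,0,0,0,0,0,1],
  [0,0,0,0,0,0,1],
  [0,0,0,0,0,0,1],
  [0,0,0,0,0,0,1],
  [0,0,0,0,0,0,1],
  [0,0,0,0,0,0,1],
  [0,0,0,0,0,0,1],
  [0,0,0,0,0,0,1],
])

```text
t: 11.52
tcp_pos: [0.4117, -0.0224, 0.2591]
tool_rot: [0.572, 0.82, -0.0, 0.0]
force: [-0.2, 1.1, -0.1]
finger_gap: 0.002
gripper_force: 0.0
```

Call:
apply_moves([
  [0,0,0,0,0,0,1],
  [0,0,0,0,0,0,1],
  [0,0,0,0,0,0,1],
  [0,0,0,0,0,0,1],
  [0,0,0,0,0,0,1],
  [0,0,0,0,0,0,1],
  [0,0,0,0,0,0,1],
  [0,0,0,0,0,0,1],
])

```text
t: 12.52
tcp_pos: [0.4117, -0.0224, 0.2591]
tool_rot: [0.572, 0.82, -0.0, -0.0]
force: [0.9, 0.1, 0.3]
finger_gap: -0.0
gripper_force: 0.0
```

```bash
python3 -c "
from h import *
where()
im=snapshot('side')[:,:,::-1]
cv2.imwrite('pics/s6.png',cv2.resize(im[130:260,190:310],None,fx=4.6,fy=4.6,interpolation=cv2.INTER_CUBIC))"
```

```text
t 12.525 reader xy [-0.135  -0.0693] z 0.2591 tool y yaw 0.353 tilt [-0. -0. -1.] F [0.95 0.13 0.3 ] gap -3.0766311772827224e-05 q [-0.33  0.2   1.9  -0.    1.05 -0.68]
```

View pics/s6.png

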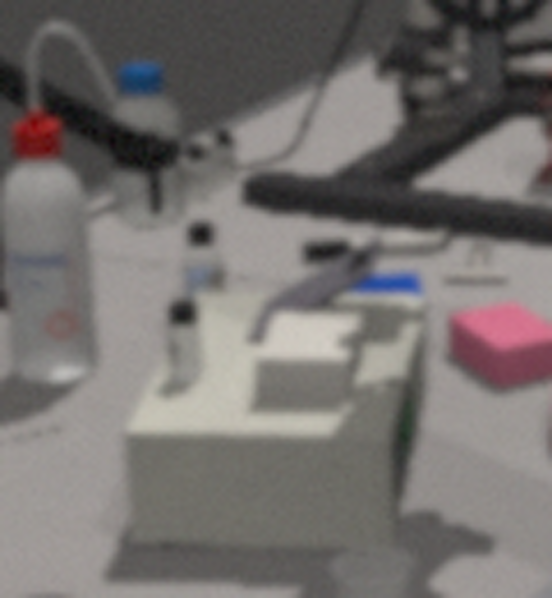

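The grey hatch stands open, running from (262,335) up to (375,245). The carton lies flat at (255–350, 315–405), the vial is in place, and the arm is clear. Handing in.

```bash
python3 -c "
from h import *
print(proj('side',[*(C+Rotation.from_euler('z',yaw).as_matrix()[:2,:2]@[-.055,-.03]),.137])*4.6-[190*4.6,130*4.6])
print(sign_off())"
```

```text
[368.79171154 272.53626878]
the job is handed in; nothing more can be done
None
```

The job is handed in: I pushed the carton onto the deck (centre about 35 mm left of the hatch edge reference y = 0), pressed the hatch once, and it popped open and was still open in the picture about 4 s later; I have not been told how it was judged.

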